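# Fetch a check weight from its lidded compartment

## Task

The balance is due for its check. In the row of four closed compartments, open only the one whose lid has three raised ribs, swinging its lid up past upright; take out the check weight inside and set it down gently, upright, on the balance pan, well on. Leave the other compartments shut with their weights in place, and do not disturb the loupe, brush and tape; the opened lid may stay open.

Things in the scene. Friction and masses are not known exactly. Their poses are not given: they have to be found in the camera images.
- case: steel base plate, 116 x 384 mm, 8 mm thick, with low lips, fixed to the bench (where it stands varies); on it sits a row of four lidded grey compartments, side by side along its y axis at 92 mm spacing, in an order that varies. Origin: centre of its underside; z up, its x axis points away from the robot, toward the lid hinges (yaw within about 0.12 rad of the world's).
- lid_1 (a joint): hinge of the opaque aluminium lid with one raised rib (6 mm wide, 56 mm long, running front to back, 16 mm from centre to centre): 0 shut, grows as the front rises, 1.57 upright, stop at 1.9 rad leaning back. A stiff friction hinge: the lid stays at any angle it is left at; the pull needs about 2 N. Lid 102 x 88 x 6 mm, no latch.
- lid_1_hinge (a point): on that lid's hinge axis (parallel to the base plate's y), mid-width, level with the lid's middle plane, 61.5 mm above the bench.
- lid_1_pull (a point): middle of that lid's wire pull: a straight 9 mm round steel bar along the lid's width, 52 mm long, joined to the lid by an arm at each end (43 mm clear between the arms). The bar is level with the shut lid, 138 mm from the hinge axis and 36 mm in front of the lid's front edge, so fingers fit down on both sides of it; with the lid upright it is at the top.
- mass_1: brass-coloured round check weight with a knob on top, 22 mm wide, 24 mm tall, standing in the compartment whose lid has one raised rib (near its middle, up to 14 mm off). Origin: centre of its underside, z up. It is a plain body of revolution, its lower half is a straight-sided cylinder of the full width (grip there), above it narrows to the knob; 40 to 280 g.
- lid_2 (a joint): hinge of the opaque aluminium lid with two raised ribs (6 mm wide, 56 mm long, running front to back, 16 mm from centre to centre): 0 shut, grows as the front rises, 1.57 upright, stop at 1.9 rad leaning back. A stiff friction hinge: the lid stays at any angle it is left at; the pull needs about 2 N. Lid 102 x 88 x 6 mm, no latch.
- lid_2_hinge (a point): on that lid's hinge axis (parallel to the base plate's y), mid-width, level with the lid's middle plane, 61.5 mm above the bench.
- lid_2_pull (a point): middle of that lid's wire pull: a straight 9 mm round steel bar along the lid's width, 52 mm long, joined to the lid by an arm at each end (43 mm clear between the arms). The bar is level with the shut lid, 138 mm from the hinge axis and 36 mm in front of the lid's front edge, so fingers fit down on both sides of it; with the lid upright it is at the top.
- mass_2: brass-coloured round check weight with a knob on top, 27 mm wide, 31 mm tall, standing in the compartment whose lid has two raised ribs (near its middle, up to 14 mm off). Origin: centre of its underside, z up. It is a plain body of revolution, its lower half is a straight-sided cylinder of the full width (grip there), above it narrows to the knob; 40 to 280 g.
- bin_3: compartment whose lid has three raised ribs: grey open-topped box 100 (x) x 90 (y) mm, 50 mm high, walls and floor 3 mm, fixed on the base plate. Origin: centre of its underside, 8 mm above the bench; axes parallel to the base plate's. The other three are alike.
- lid_3 (a joint): hinge of the opaque aluminium lid with three raised ribs (6 mm wide, 56 mm long, running front to back, 16 mm from centre to centre): 0 shut, grows as the front rises, 1.57 upright, stop at 1.9 rad leaning back. A stiff friction hinge: the lid stays at any angle it is left at; the pull needs about 2 N. Lid 102 x 88 x 6 mm, no latch.
- lid_3_hinge (a point): on that lid's hinge axis (parallel to the base plate's y), mid-width, level with the lid's middle plane, 61.5 mm above the bench.
- lid_3_pull (a point): middle of that lid's wire pull: a straight 9 mm round steel bar along the lid's width, 52 mm long, joined to the lid by an arm at each end (43 mm clear between the arms). The bar is level with the shut lid, 138 mm from the hinge axis and 36 mm in front of the lid's front edge, so fingers fit down on both sides of it; with the lid upright it is at the top.
- mass_3: brass-coloured round check weight with a knob on top, 27 mm wide, 31 mm tall, standing in the compartment whose lid has three raised ribs (near its middle, up to 14 mm off). Origin: centre of its underside, z up. It is a plain body of revolution, its lower half is a straight-sided cylinder of the full width (grip there), above it narrows to the knob; 40 to 280 g.
- lid_4 (a joint): hinge of the opaque aluminium lid with four raised ribs (6 mm wide, 56 mm long, running front to back, 16 mm from centre to centre): 0 shut, grows as the front rises, 1.57 upright, stop at 1.9 rad leaning back. A stiff friction hinge: the lid stays at any angle it is left at; the pull needs about 2 N. Lid 102 x 88 x 6 mm, no latch.
- lid_4_hinge (a point): on that lid's hinge axis (parallel to the base plate's y), mid-width, level with the lid's middle plane, 61.5 mm above the bench.
- lid_4_pull (a point): middle of that lid's wire pull: a straight 9 mm round steel bar along the lid's width, 52 mm long, joined to the lid by an arm at each end (43 mm clear between the arms). The bar is level with the shut lid, 138 mm from the hinge axis and 36 mm in front of the lid's front edge, so fingers fit down on both sides of it; with the lid upright it is at the top.
- mass_4: brass-coloured round check weight with a knob on top, 35 mm wide, 39 mm tall, standing in the compartment whose lid has four raised ribs (near its middle, up to 14 mm off). Origin: centre of its underside, z up. It is a plain body of revolution, its lower half is a straight-sided cylinder of the full width (grip there), above it narrows to the knob; 40 to 280 g.
- balance: compact balance, white rounded body 185 x 150 mm, 32 mm high, fixed to the bench beside the row of compartments (on its left or right); blank dark display toward the robot. Origin: centre of its underside.
- pan (a point): centre of the top face of the balance's round steel pan, 116 mm in diameter, 43 mm above the bench, flat, without a rim; it does not sink.
- loupe: bystander: black eyepiece loupe, 43 x 48 x 34 mm, between the robot and the work, origin under its centre.
- dust_brush: bystander: flat dusting brush, 44 x 202 x 14 mm, lying on the bench behind the work, origin under its centre.
- tape: bystander: roll of brown tape, 68 mm across, 24 mm high, behind the work, origin under its centre.

How it is judged:
On the way:
1. the lid with three ribs is swung up past upright (at least 1.5 rad) (value of joint lid_3 above 1.5 rad), for 0.2 s.
At the end, for the whole second after the job is handed in: The weight from the three-rib compartment stands upright (within 0.15 rad), at rest, on the balance pan, its centre within 42 mm of the pan's centre; the other three lids are shut (below 0.15 rad) and their weights are within 30 mm of where they were (horizontal distance between mass_3 and pan below 0.042 m and z of mass_3 in the frame of pan between -0.005 and 0.005 m and angle between mass_3's own z axis and vertical below 0.15 rad and linear speed of mass_3 below 0.02 m/s and value of joint each of lid_1, lid_2, lid_4 below 0.15 rad and distance of each of mass_1, mass_2, mass_4 from where it was at the start of the episode below 0.03 m); the robot touches nothing.
It fails at once if another lid is opened (beyond 0.15 rad) (value of joint any of lid_1, lid_2, lid_4 above 0.15 rad).
It fails at once if the weight is dropped or slammed onto the pan (over 0.45 m/s within 30 mm above it) (horizontal distance between mass_3 and pan below 0.058 m and z of mass_3 in the frame of pan below 0.03 m and linear speed of mass_3 above 0.45 m/s).
It fails at once if the loupe, brush or tape is moved more than 30 mm (distance of any of loupe, dust_brush, tape from where it was at the start of the episode above 0.03 m).
It also fails if it takes over 56 s, if anything falls off the work surface, if the arm or the gripper's body presses on something with over 40 N, if the wrist force passes 120 N, or if a joint passes its speed limit or range.

## Robot

A 7-joint arm with a two-finger parallel gripper is mounted at the origin on a cart in front of the work surface, level with it; the furniture and walls round the work are solid. World frame = base frame: x ahead of the robot, y to its left, z up, the work surface at z = 0. Lengths are in m, angles in rad, forces in N, time in s.
With the tool pointing down it reaches from about 0.35 to 0.9 m from the base axis. Payload 19.9 kg.
Tool frame: the origin (TCP) lies on the centre line of the jaws, within the pads' length; the fingertips stand 11 mm ahead of it and the grasp point (between the pads) lies 8 mm behind it (bot.finger_overhang is the distance from the TCP to the fingertips, in m); z points along the fingers, y is the line along which they close (so a half turn about z gives the same grasp; the last joint's range is limited). The gripper opens to 94 mm and grips with 3 to 60 N. Pads are 16 mm wide; open, the fingers measure 119 mm over their backs; the gripper's body (75 mm by 177 mm) begins 78 mm behind the grasp point.
Start: joints at [-1.333, 0.417, -0.01, 1.614, 0.005, 1.111, -0.053], TCP at [0.172, 0.601, 0.216] pointing down, gripper open.
Joint ranges: [-2.81, 2.81], [-0.39, 2.02], [-1.27, 1.25], [0.06, 2.57], [-1.19, 4.33], [0.19, 2], [-2.82, 2.82]. Speed limits (rad/s): [1.89, 1.89, 2.39, 2.39, 3.01, 3.01, 3.01].

## Interface

Orientations are given as a 3x3 rotation matrix whose columns are the frame's x, y, z axes.
In Python, from cell import bot, cams, order gives the robot as it stands.
- The arm moves only by the tool step_arm, never from a script. Its argument "plan" is a list of rows, each a list of 3 entries, a list of its own where there are three numbers: the opening, from -1 (shut) to 1 (fully open), then the shift along the world's x, y, z in mm, then the turn, a rotation vector about the world's x, y, z in rad. In form: [[gripper, [tx, ty, tz], [rx, ry, rz]], ...]. A call has exactly 10 rows; each row is the pose to reach, as a shift and turn from the pose commanded when the call began; what a row does not reach only later rows make up. A row lasts 1/12 s, in which the tool goes at most 41.7 mm and 7.16 degrees, less where a joint would pass 70% of its speed; a pose out of reach is approached as far as the arm can. A call with a gripper value outside its range is refused whole. The fingers move at their own pace and stop on an object; "squeeze" is the grip in N (left out, the last holds). Time passes only in rows, so rows that repeat a pose let the fingers close, or fill a call up. It gives the time, the measured TCP pose, the force, the opening and the grip force at its end, in the units of the state.
- bot.sense(): the state, without advancing time (a new reading comes with each control period).
- cams.read_camera(name): name is "scene" or "side" or "wrist"; returns a dict with "image" (384x512x3 uint8, blue, green, red), "range_z" (384x512 float32, m along the optical axis (not along the pixel's ray), 0 where there is no reading), "K" (3x3 intrinsics, pixels), "world_from_camera" (4x4, takes a point from camera to world coordinates). Camera axes: x right, y down, z forward; pixel columns grow to the right and rows downward; lengths in m; the calibration is good to about 2 mm. A picture is of the moment at which its call begins.
- order.close_job(): hands the job in; it is judged then, once.
The state is a dict: "time_s": time; "q": joint angles; "joint_vel": joint speeds; "joint_efforts": joint torques, N m; "ee_pos": TCP position; "ee_rot": TCP orientation; "force": force on the tool from outside, world axes, zero at the start; "moment": the same for the moment, N m; "width": finger opening in m; "grip_force": force on a finger pad.
Only numpy, scipy, OpenCV 4.12 (cv2) and the standard library are available. Lean on these libraries where they do the work, as an engineer would, in place of code of your own. Each camera call takes 0.05 s, during which the arm holds its last target. There are 200 camera calls.

## Working session

There is one attempt and no reset: what is moved stays moved. The work goes in short steps, Python scripts to look and compute and a tool call to move; the robot and the scene stay as the last step left them, time stands still between calls to the robot, and variables do not carry over. Pictures are saved under pics/ and viewed, at most 10 in all, crops included, and the job is handed in when it is done.

Besides the shell and the picture viewer there is one more tool, called as a command line: name --argument value ..., lists and objects as JSON in quotes. step_arm: Moves the arm, as the interface text tells. Its arguments: {"type":"object","properties":{"plan":{"type":"array","items":{"type":"array"}},"squeeze":{"type":"number"}},"required":["plan"]}

```bash
ls; mkdir -p pics; python3 - <<'E'
from cell import bot,cams
import cv2,numpy as np
s=bot.sense();print(s['time_s'],s['ee_pos'],s['ee_rot'],s['width'])
for n in('scene','side'):
    c=cams.read_camera(n);cv2.imwrite(f'pics/{n}0.png',c['image']);np.savez(f'{n}0.npz',**c)
    print(n,c['K'],c['world_from_camera'])
E
```

```text
pics
0.0 [0.17191346 0.60049824 0.21584717] [[-9.61388601e-01  2.75194293e-01 -2.43887722e-04]
 [ 2.75194380e-01  9.61387808e-01 -1.23935227e-03]
 [-1.06591988e-04 -1.25861567e-03 -9.99999202e-01]] 0.09386025156852792
scene [[346.57283901   0.         261.45437612]
 [  0.         346.57283901 190.35349248]
 [  0.           0.           1.        ]] [[ 0.51888957 -0.64252558  0.56383906 -0.01349725]
 [-0.85473955 -0.37979186  0.35380567 -0.42515152]
 [-0.01318771 -0.66552162 -0.74626206  0.86430219]
 [ 0.          0.          0.          1.        ]]
side [[358.41419931   0.         257.73669796]
 [  0.         358.41419931 189.58463198]
 [  0.           0.           1.        ]] [[-0.94808307 -0.18172998  0.2609841   0.31016268]
 [-0.31786081  0.56768172 -0.75940896  0.74538116]
 [-0.01014853 -0.8029394  -0.59597427  0.6830162 ]
 [ 0.          0.          0.          1.        ]]
```

View pics/scene0.png

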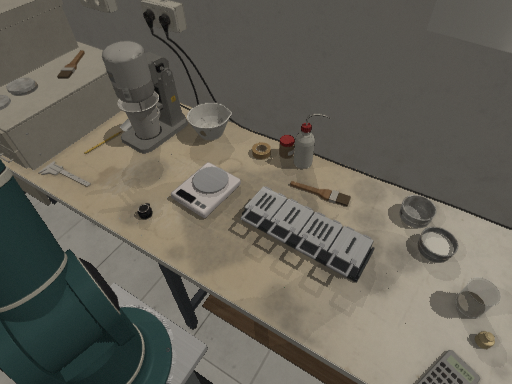

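View pics/side0.png

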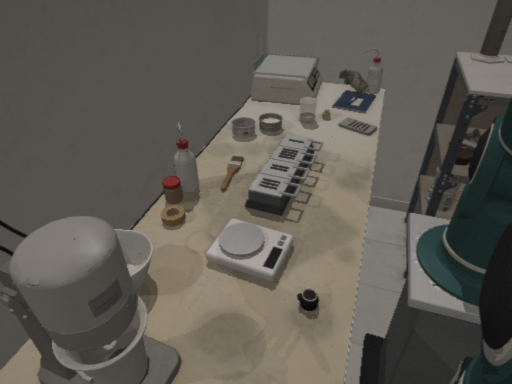

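The balance is left of the row (pan at about (210,180) in scene). The lids run from (265,205) to (350,245). I'll enlarge the row to count ribs, and measure the pan and row.

```bash
cat > h.py <<'E'
import numpy as np,cv2
def pts(c):
    h,w=c['range_z'].shape;v,u=np.mgrid[:h,:w];K=c['K'];z=c['range_z']
    P=np.stack([(u-K[0,2])/K[0,0]*z,(v-K[1,2])/K[1,1]*z,z],-1)
    T=c['world_from_camera'];W=P@T[:3,:3].T+T[:3,3];W[z<=0]=np.nan;return W
def ray(c,u,v,h):
    K=c['K'];T=c['world_from_camera'];d=T[:3,:3]@[(u-K[0,2])/K[0,0],(v-K[1,2])/K[1,1],1]
    return T[:3,3]+d*(h-T[2,3])/d[2]
E
python3 - <<'E'
import numpy as np,cv2
from h import *
c=dict(np.load('scene0.npz'));W=pts(c);Z=W[...,2]
s=dict(np.load('side0.npz'))
a=cv2.resize(c['image'][180:285,230:385],None,fx=5,fy=5,interpolation=cv2.INTER_CUBIC)
b=cv2.resize(s['image'][125:220,240:335],None,fx=6,fy=6,interpolation=cv2.INTER_CUBIC)
cv2.imwrite('pics/a.png',a);cv2.imwrite('pics/b.png',b)
for n,c in(('scene',c),('side',s)):
    W=pts(c);Z=W[...,2];V=np.zeros(Z.shape,bool)
    V[(slice(150,290),slice(160,390)) if n=='scene' else (slice(125,290),slice(200,335))]=1
    m=V&(Z>.053)&(Z<.075); 
    k,l,st,ce=cv2.connectedComponentsWithStats(m.astype(np.uint8))
    for i in range(1,k):
        if st[i,4]>150:
            p=W[l==i];r=cv2.minAreaRect((p[:,:2]*1000).astype(np.float32));print(n,'lids',st[i],r,np.median(p[:,2]))
    m=V&(Z>.039)&(Z<.047);k,l,st,ce=cv2.connectedComponentsWithStats(m.astype(np.uint8))
    for i in range(1,k):
        if st[i,4]>150:
            p=W[l==i];r=cv2.minEnclosingCircle((p[:,:2]*1000).astype(np.float32));print(n,'pan',st[i],r,p.mean(0))
E
```

```text
scene lids [342 150  48  18 240] ((900.6168823242188, -268.1559143066406), (165.93463134765625, 10.127935409545898), 89.529052734375) 0.0633157886651709
scene lids [ 240  186  133   91 4468] ((531.5289916992188, -218.12228393554688), (364.891357421875, 147.70452880859375), 87.26773071289062) 0.06479368669728902
scene pan [193 167  35  26 707] ((565.2567749023438, 135.17984008789062), 58.96940994262695) [0.56252345 0.13372425 0.04345151]
side lids [ 248  134   75   66 2441] ((532.9823608398438, -215.9088592529297), (369.7725830078125, 146.30120849609375), 87.13180541992188) 0.06510014366965111
side pan [ 219  223   45   33 1169] ((567.1517944335938, 137.09498596191406), 59.016136169433594) [0.56485158 0.14045905 0.04348435]
```

View pics/a.png

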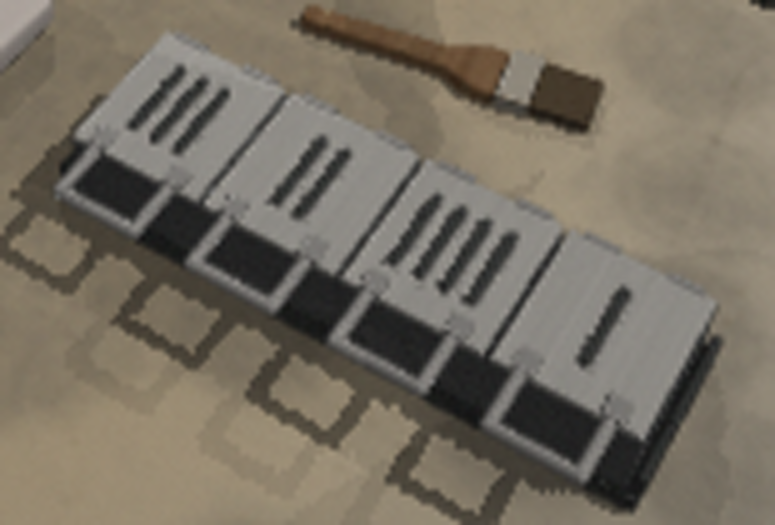

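View pics/b.png

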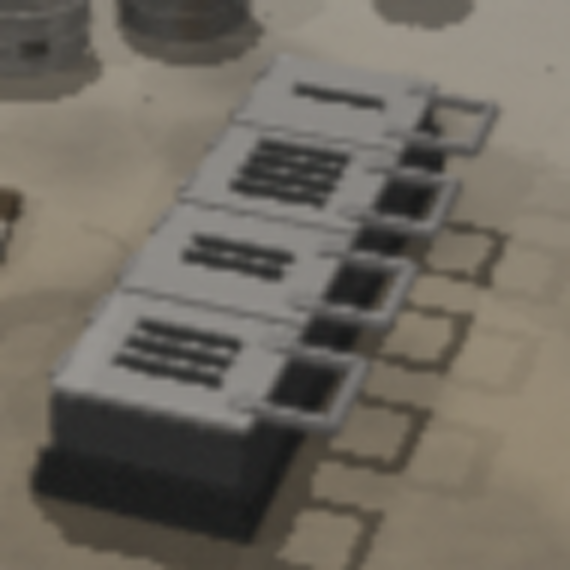

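Both views agree: the order from left is 3, 2, 4, 1 ribs. The three-rib lid is therefore the one nearest the balance. The row centre, its size (about 365 mm) and the pan diameter (about 118 mm) match the given sizes. The predicted pull is at about (0.472, -0.076), so I'm moving over it.

step_arm --plan '[[1,[16,-37,3],[0,0,-0.07]],[1,[33,-75,6],[0,0,-0.14]],[1,[50,-112,9],[0,0,-0.22]],[1,[67,-150,12],[0,0,-0.29]],[1,[83,-187,15],[0,0,-0.37]],[1,[100,-225,18],[0,0,-0.44]],[1,[117,-262,21],[0,0,-0.52]],[1,[133,-300,24],[0,0,-0.6]],[1,[150,-337,27],[0,0,-0.67]],[1,[167,-375,30],[0,0,-0.74]]]'

```text
time_s: 0.93
ee_pos: [0.3391, 0.224, 0.2465]
ee_rot: [[-0.522, 0.853, -0.0], [0.853, 0.522, 0.0], [0.0, 0.0, -1.0]]
force: [2.0, 1.1, 0.0]
width: 0.0936
grip_force: 0.0
```

step_arm --plan '[[1,[16,-37,0],[0,0,-0.07]],[1,[33,-75,0],[0,0,-0.14]],[1,[50,-112,0],[0,0,-0.22]],[1,[67,-150,0],[0,0,-0.29]],[1,[83,-187,0],[0,0,-0.37]],[1,[100,-225,0],[0,0,-0.44]],[1,[117,-262,0],[0,0,-0.52]],[1,[133,-301,0],[0,0,-0.6]],[1,[133,-301,0],[0,0,-0.6]],[1,[133,-301,0],[0,0,-0.6]]]'

```text
time_s: 1.77
ee_pos: [0.472, -0.0771, 0.2461]
ee_rot: [[0.052, 0.999, -0.001], [0.999, -0.052, -0.001], [-0.001, -0.001, -1.0]]
force: [0.3, 0.8, 0.4]
width: 0.094
grip_force: 0.0
```

```bash
python3 - <<'E'
from cell import bot,cams
from h import *
s=bot.sense();print(s['time_s'],s['ee_pos'],s['ee_rot'].round(3) if hasattr(s['ee_rot'],'round') else s['ee_rot'],s['q'])
c=cams.read_camera('wrist');cv2.imwrite('pics/w1.png',c['image']);np.savez('w1.npz',**c)
print(c['world_from_camera'])
print(ray(dict(np.load('scene0.npz')),250.2,223,.0615),ray(dict(np.load('side0.npz')),297.5,190.8,.0615))
E
```

```text
1.7667 [ 0.47198304 -0.07710284  0.24607032] [[ 0.052  0.999 -0.001]
 [ 0.999 -0.052 -0.001]
 [-0.001 -0.001 -1.   ]] [-0.55806808  0.14226648  0.72214102  1.949956   -0.10442025  1.08754459
  0.15580066]
[[ 0.99862356 -0.05046785 -0.01428219  0.47614689]
 [-0.05243984 -0.96601977 -0.25309261 -0.00342146]
 [-0.00102384  0.2534932  -0.96733663  0.4143593 ]
 [ 0.          0.          0.          1.        ]]
[ 0.46952398 -0.08181266  0.0615    ] [ 0.47096047 -0.0760377   0.0615    ]
```

View pics/w1.png

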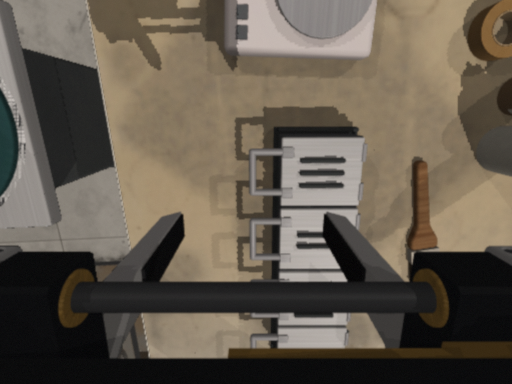

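The wrist view shows the three-rib lid with its bar at about (252,172). The fingers appear lower in the image only because of camera offset. I'll measure the bar here.

```bash
python3 - <<'E'
from h import *
c=dict(np.load('w1.npz'));W=pts(c)
print(ray(c,252,172,.0615))
m=(W[...,2]>.052)&(W[...,2]<.08);m[:, :200]=0;m[200:]=0;m[:120]=0
ys,xs=np.where(m);p=W[m]
print(xs.min(),p[:,0].min(),p[:,0].max(),p[:,1].max())
b=p[p[:,0]<p[:,0].min()+.009];print('bar',b.mean(0),b[:,1].min(),b[:,1].max())
E
```

```text
[ 0.47053895 -0.0760613   0.0615    ]
249 0.4656065046998066 0.806618265468901 -0.03252711247988151
bar [ 0.47055224 -0.07564565  0.06505512] -0.10429267608952736 -0.04556077452200985
```

step_arm --plan '[[-0.3,[-1,2,-20],[0,0,0]],[-0.3,[-1,2,-50],[0,0,0]],[-0.3,[-1,2,-80],[0,0,0]],[-0.3,[-1,2,-100],[0,0,0]],[-0.3,[-1,2,-120],[0,0,0]],[-0.3,[-1,2,-130],[0,0,0]],[-0.3,[-1,2,-130],[0,0,0]],[-0.3,[-1,2,-130],[0,0,0]],[-0.3,[-1,2,-130],[0,0,0]],[-0.3,[-1,2,-130],[0,0,0]]]' --squeeze 20

```text
time_s: 2.65
ee_pos: [0.4716, -0.0728, 0.1175]
ee_rot: [[0.047, 0.999, 0.002], [0.999, -0.047, 0.0], [0.001, 0.002, -1.0]]
force: [0.4, 0.1, 0.4]
width: 0.0336
grip_force: 0.0
```

step_arm --plan '[[-0.3,[0,0,-20],[0,0,0]],[-0.3,[0,0,-40],[0,0,0]],[-0.3,[0,0,-55],[0,0,0]],[-0.3,[0,0,-62],[0,0,0]],[-0.3,[0,0,-62],[0,0,0]],[-1,[0,0,-62],[0,0,0]],[-1,[0,0,-62],[0,0,0]],[-1,[0,0,-62],[0,0,0]],[-1,[0,0,-62],[0,0,0]],[-1,[0,0,-62],[0,0,0]]]'

```text
time_s: 3.48
ee_pos: [0.4708, -0.073, 0.0549]
ee_rot: [[0.048, 0.999, -0.0], [0.999, -0.048, 0.0], [0.0, -0.0, -1.0]]
force: [-4.3, 1.0, 8.5]
width: 0.0085
grip_force: 20.0
```

step_arm --plan '[[-1,[0.4,0,11],[0,0,0]],[-1,[1.8,0,22],[0,0,0]],[-1,[4,0,33],[0,0,0]],[-1,[7,0,43],[0,0,0]],[-1,[11,-0.5,54],[0,0,0]],[-1,[15.6,-0.7,64],[0,0,0]],[-1,[21,-1,73],[0,0,0]],[-1,[27,-1.3,82],[0,0,0]],[-1,[34,-1.6,91],[0,0,0]],[-1,[42,-2,99],[0,0,0]]]'

```text
time_s: 4.32
ee_pos: [0.5109, -0.075, 0.1547]
ee_rot: [[0.048, 0.999, -0.005], [0.999, -0.048, 0.001], [0.001, -0.005, -1.0]]
force: [-22.3, 1.9, 17.8]
width: 0.0081
grip_force: 20.0
```

Force is mostly radial, so the commanded radius is slightly short. I'll widen it a bit.

step_arm --plan '[[-1,[8,-0.5,11],[0,0,0]],[-1,[14,-0.8,15.5],[0,0,0]],[-1,[20,-1,19.5],[0,0,0]],[-1,[26,-1.3,23],[0,0,0]],[-1,[32,-1.6,26],[0,0,0]],[-1,[38,-2,29],[0,0,0]],[-1,[45,-2.3,32],[0,0,0]],[-1,[51,-2.6,34],[0,0,0]],[-1,[58,-3,36.5],[0,0,0]],[-1,[65,-3.3,38.5],[0,0,0]]]'

```text
time_s: 5.15
ee_pos: [0.5784, -0.0784, 0.1924]
ee_rot: [[0.048, 0.999, -0.0], [0.999, -0.048, -0.0], [-0.0, -0.0, -1.0]]
force: [-3.2, -0.4, 1.1]
width: 0.0078
grip_force: 20.0
```

step_arm --plan '[[-1,[7,-0.3,1],[0,0,0]],[-1,[14,-0.7,2],[0,0,0]],[-1,[21,-1,2.5],[0,0,0]],[-1,[28,-1.4,2.5],[0,0,0]],[-1,[35,-1.7,2.5],[0,0,0]],[-1,[42,-2,2],[0,0,0]],[-1,[49,-2.4,1.5],[0,0,0]],[-1,[56,-2.8,0.5],[0,0,0]],[-1,[56,-2.8,0.5],[0,0,0]],[-1,[56,-2.8,0.5],[0,0,0]]]'

```text
time_s: 5.98
ee_pos: [0.6343, -0.0813, 0.1922]
ee_rot: [[0.048, 0.999, 0.0], [0.999, -0.048, -0.0], [-0.0, 0.0, -1.0]]
force: [0.3, -0.3, -0.1]
width: 0.0078
grip_force: 20.0
```

```bash
python3 - <<'E'
from cell import bot,cams
from h import *
print(bot.sense()['ee_pos'])
for n in('side','scene'):
    c=cams.read_camera(n);np.savez(n+'1.npz',**c)
    im=c['image'][100:260,190:350] if n=='side' else c['image'][130:290,180:340]
    cv2.imwrite(f'pics/{n}1.png',im)
a=np.hstack([cv2.imread('pics/side1.png'),cv2.imread('pics/scene1.png')])
cv2.imwrite('pics/c1.png',cv2.resize(a,None,fx=2.5,fy=2.5,interpolation=cv2.INTER_CUBIC))
E
```

```text
[ 0.63433439 -0.08127335  0.19215318]
```

View pics/c1.png

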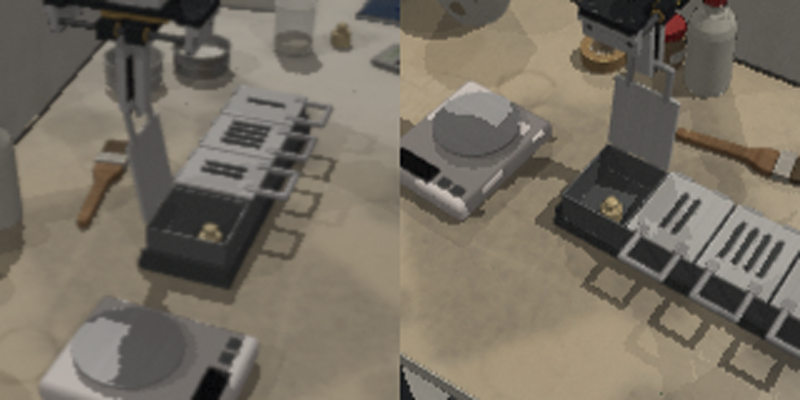

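The lid leans back past upright and the weight is visible in the open box, at side ≈(273,193) and scene ≈(264,213). I'll locate the weight.

```bash
python3 - <<'E'
from h import *
for n,(u,v) in dict(side=(273.6,192.8),scene=(264.4,213.2)).items():
    c=dict(np.load(n+'1.npz'));W=pts(c);hsv=cv2.cvtColor(c['image'],cv2.COLOR_BGR2HSV)
    m=(hsv[...,1]>75)&(hsv[...,0]<30);w=np.zeros_like(m);w[int(v)-10:int(v)+11,int(u)-9:int(u)+10]=1;m&=w
    ys,xs=np.where(m);p=W[m];print(n,m.sum(),xs.min(),xs.max(),ys.min(),ys.max(),p.mean(0),np.nanmin(p,0),np.nanmax(p,0))
    print(ray(c,xs.mean(),ys.mean(),.027)); t=p[p[:,2]>.033];print('knob',t.mean(0))
    c2=c['world_from_camera'][:2,3]; 
E
```

```text
side 24 271 277 190 195 [ 0.54153275 -0.07999689  0.03545048] [ 0.5326376  -0.08962026  0.02845142] [ 0.55417308 -0.07422366  0.04334014]
[ 0.54455657 -0.09077434  0.027     ]
knob [ 0.54260756 -0.07870681  0.03936039]
scene 58 260 268 209 218 [ 0.54014396 -0.0871062   0.03275468] [ 0.53081033 -0.09796526  0.0151055 ] [ 0.55124127 -0.0721455   0.04587174]
[ 0.54398519 -0.08475599  0.027     ]
knob [ 0.54175631 -0.08484726  0.03995835]
```

step_arm --plan '[[-0.3,[0,0,0],[0,0,0]],[-0.3,[0,0,0],[0,0,0]],[-0.3,[0,0,0],[0,0,0]],[-0.3,[0,0,15],[0,0,0]],[-0.3,[0,0,40],[0,0,0]],[-0.3,[0,0,68],[0,0,0]],[-0.3,[-20,0,70],[0,0,0.1]],[-0.3,[-45,0,70],[0,0,0.2]],[-0.3,[-70,-1,70],[0,0,0.3]],[-0.3,[-94,-2,70],[0,0,0.4]]]'

```text
time_s: 6.92
ee_pos: [0.5386, -0.0831, 0.2624]
ee_rot: [[-0.35, 0.937, 0.0], [0.937, 0.35, 0.0], [-0.0, 0.0, -1.0]]
force: [0.1, -0.4, -0.1]
width: 0.0328
grip_force: 0.0
```

step_arm --plan '[[-0.06,[0,0,0],[0,0,0.12]],[-0.06,[0,0,0],[0,0,0.24]],[-0.06,[0,0,0],[0,0,0.36]],[-0.06,[0,0,0],[0,0,0.48]],[-0.06,[0,0,0],[0,0,0.6]],[-0.06,[0,0,0],[0,0,0.72]],[-0.06,[0,0,0],[0,0,0.84]],[-0.06,[0,0,0],[0,0,0.96]],[-0.06,[0,0,0],[0,0,1.08]],[-0.06,[0,0,0],[0,0,1.17]]]'

```text
time_s: 7.75
ee_pos: [0.5398, -0.0831, 0.2625]
ee_rot: [[-0.999, 0.042, 0.0], [0.042, 0.999, 0.0], [-0.0, 0.0, -1.0]]
force: [0.2, 1.3, 0.4]
width: 0.0443
grip_force: 0.0
```

```bash
python3 - <<'E'
from cell import bot,cams
from h import *
s=bot.sense();print(s['q'],s['width'],s['ee_pos'],s['ee_rot'])
c=cams.read_camera('wrist');cv2.imwrite('pics/w2.png',c['image']);np.savez('w2.npz',**c)
W=pts(c);hsv=cv2.cvtColor(c['image'],cv2.COLOR_BGR2HSV)
m=(hsv[...,1]>75)&(hsv[...,0]<30)&(abs(W[...,0]-.545)<.04)&(abs(W[...,1]+.084)<.04)&(W[...,2]<.06)
k,l,st,ce=cv2.connectedComponentsWithStats(m.astype(np.uint8));i=1+st[1:,4].argmax()
p=W[l==i];print(st[i],p.mean(0),p.min(0),p.max(0),'knob',p[p[:,2]>.036].mean(0))
E
```

```text
[-0.27299122  0.24762984  0.44060339  1.76957459 -0.11497194  1.1494941
  1.73156565] 0.04429947391142595 [ 0.53984277 -0.08310984  0.26252665] [[-9.99110475e-01  4.21688720e-02  2.13990435e-04]
 [ 4.21688988e-02  9.99110489e-01  1.22151666e-04]
 [-2.08649091e-04  1.31066750e-04 -9.99999970e-01]]
[243 158  20  20 305] [ 0.54257322 -0.08328673  0.03197036] [ 0.53014993 -0.09820038  0.00925173] [ 0.56101505 -0.06993373  0.04321534] knob [ 0.54307476 -0.08288654  0.04088983]
```

View pics/w2.png

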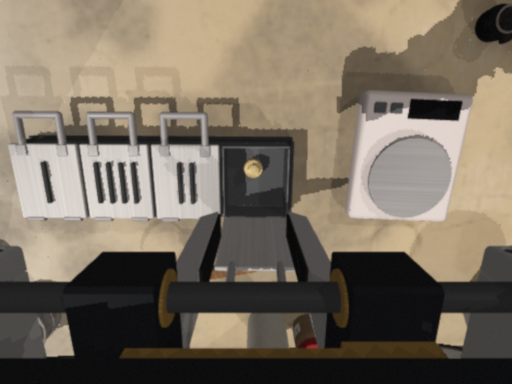

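The wrist view shows the weight at (253,168), standing upright with its knob up, and the other lids shut. It's at (0.543, -0.083), so I'm descending.

step_arm --plan '[[-0.06,[3,0,-25],[0,0,0]],[-0.06,[3,0,-55],[0,0,0]],[-0.06,[3,0,-85],[0,0,0]],[-0.06,[3,0,-115],[0,0,0]],[-0.06,[3,0,-140],[0,0,0]],[-0.06,[3,0,-160],[0,0,0]],[-0.06,[3,0,-175],[0,0,0]],[-0.06,[3,0,-185],[0,0,0]],[-0.06,[3,0,-190],[0,0,0]],[-0.06,[3,0,-190],[0,0,0]]]'

```text
time_s: 8.63
ee_pos: [0.5427, -0.0832, 0.0719]
ee_rot: [[-0.999, 0.05, -0.001], [0.05, 0.999, -0.0], [0.001, -0.0, -1.0]]
force: [0.1, -0.3, -0.8]
width: 0.044
grip_force: 0.0
```

step_arm --plan '[[-0.06,[0,0,-12],[0,0,0]],[-0.06,[0,0,-24],[0,0,0]],[-0.06,[0,0,-36],[0,0,0]],[-0.06,[0,0,-44],[0,0,0]],[-0.06,[0,0,-47],[0,0,0]],[-0.06,[0,0,-47],[0,0,0]],[-1,[0,0,-47],[0,0,0]],[-1,[0,0,-47],[0,0,0]],[-1,[0,0,-47],[0,0,0]],[-1,[0,0,-47],[0,0,0]]]' --squeeze 20

```text
time_s: 9.47
ee_pos: [0.5433, -0.0832, 0.0259]
ee_rot: [[-0.999, 0.049, 0.001], [0.049, 0.999, -0.0], [-0.001, -0.0, -1.0]]
force: [0.2, -0.6, 2.5]
width: 0.026
grip_force: 20.0
```

step_arm --plan '[[-1,[0,0,8],[0,0,0]],[-1,[0,0,22],[0,0,0]],[-1,[0,0,40],[0,0,0]],[-1,[0,0,60],[0,0,0]],[-1,[0,0,80],[0,0,0]],[-1,[0,0,92],[0,0,0]],[-1,[0,15,95],[0,0,0]],[-1,[0,35,95],[0,0,0]],[-1,[0,60,95],[0,0,0]],[-1,[0,85,95],[0,0,0]]]'

```text
time_s: 10.3
ee_pos: [0.5428, 0.0026, 0.1208]
ee_rot: [[-0.999, 0.05, 0.0], [0.05, 0.999, 0.0], [-0.0, 0.0, -1.0]]
force: [0.5, 0.7, -1.2]
width: 0.0256
grip_force: 20.0
```

step_arm --plan '[[-1,[4,25,0],[0,0,0]],[-1,[8,50,0],[0,0,0]],[-1,[13,75,0],[0,0,0]],[-1,[18,98,0],[0,0,0]],[-1,[23,115,0],[0,0,0]],[-1,[23,127,0],[0,0,0]],[-1,[23,133,-5],[0,0,0]],[-1,[23,134,-15],[0,0,0]],[-1,[23,134,-25],[0,0,0]],[-1,[23,134,-30],[0,0,0]]]'

```text
time_s: 11.13
ee_pos: [0.5651, 0.1343, 0.0885]
ee_rot: [[-0.999, 0.05, -0.002], [0.05, 0.999, -0.001], [0.002, -0.001, -1.0]]
force: [-0.3, -0.5, -1.5]
width: 0.0261
grip_force: 20.0
```

```bash
python3 - <<'E'
from cell import bot,cams
from h import *
s=bot.sense();print(s['ee_pos'],s['width'],s['grip_force'])
o=[cams.read_camera(n)['image'] for n in('side','scene')]
a=np.hstack([o[0][160:310,180:340],o[1][100:250,140:300]])
cv2.imwrite('pics/p1.png',cv2.resize(a,None,fx=2.5,fy=2.5,interpolation=cv2.INTER_CUBIC))
E
```

```text
[0.56506458 0.13432597 0.08853515] 0.02608169676618506 19.9842514404736
```

View pics/p1.png

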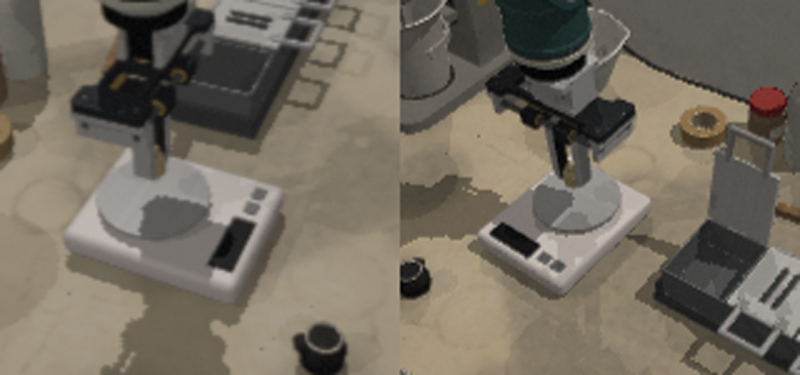

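The weight is held over the pan and the box is empty. I'm lowering gently and watching the force.

step_arm --plan '[[-1,[0,0,-5],[0,0,0]],[-1,[0,0,-11],[0,0,0]],[-1,[0,0,-17],[0,0,0]],[-1,[0,0,-22],[0,0,0]],[-1,[0,0,-25],[0,0,0]],[-1,[0,0,-27],[0,0,0]],[-1,[0,0,-28],[0,0,0]],[-1,[0,0,-28],[0,0,0]],[-1,[0,0,-28],[0,0,0]],[-1,[0,0,-28],[0,0,0]]]'

```text
time_s: 12.07
ee_pos: [0.5661, 0.1359, 0.0627]
ee_rot: [[-0.999, 0.049, 0.0], [0.049, 0.999, 0.0], [-0.0, 0.0, -1.0]]
force: [-0.8, 0.4, -1.7]
width: 0.0263
grip_force: 20.0
```

step_arm --plan '[[-1,[0,0,-0.5],[0,0,0]],[-1,[0,0,-1],[0,0,0]],[-1,[0,0,-1.5],[0,0,0]],[-1,[0,0,-2],[0,0,0]],[-1,[0,0,-2.5],[0,0,0]],[-1,[0,0,-3],[0,0,0]],[-1,[0,0,-3.5],[0,0,0]],[-1,[0,0,-4],[0,0,0]],[-1,[0,0,-4.5],[0,0,0]],[-1,[0,0,-4.5],[0,0,0]]]'

```text
time_s: 12.9
ee_pos: [0.566, 0.1358, 0.058]
ee_rot: [[-0.999, 0.049, 0.0], [0.049, 0.999, -0.0], [-0.0, -0.0, -1.0]]
force: [-0.9, -0.2, -0.7]
width: 0.0263
grip_force: 20.0
```

step_arm --plan '[[-1,[0,0,-0.2],[0,0,0]],[-1,[0,0,-0.4],[0,0,0]],[-1,[0,0,-0.6],[0,0,0]],[-1,[0,0,-0.8],[0,0,0]],[-1,[0,0,-1],[0,0,0]],[-1,[0,0,-1.2],[0,0,0]],[-1,[0,0,-1.2],[0,0,0]],[-1,[0,0,-1.2],[0,0,0]],[-1,[0,0,-1.2],[0,0,0]],[-1,[0,0,-1.2],[0,0,0]]]'

```text
time_s: 13.73
ee_pos: [0.5661, 0.1358, 0.0577]
ee_rot: [[-0.999, 0.049, 0.0], [0.049, 0.999, 0.0], [-0.0, 0.0, -1.0]]
force: [-7.8, -2.1, 20.2]
width: 0.026
grip_force: 20.1
```

Contact: 20 N on the tool and TCP at the expected 0.0577. I'll ease up slightly, open, then retreat.

step_arm --plan '[[-1,[0,0,0.4],[0,0,0]],[-1,[0,0,0.8],[0,0,0]],[-1,[0,0,0.8],[0,0,0]],[-0.3,[0,0,0.8],[0,0,0]],[0,[0,0,0.8],[0,0,0]],[0,[0,0,0.8],[0,0,0]],[0,[0,0,0.8],[0,0,0]],[0,[0,0,0.8],[0,0,0]],[0,[0,0,0.8],[0,0,0]],[0,[0,0,0.8],[0,0,0]]]'

```text
time_s: 14.57
ee_pos: [0.5659, 0.1358, 0.0575]
ee_rot: [[-0.999, 0.049, -0.0], [0.049, 0.999, -0.0], [0.0, -0.0, -1.0]]
force: [0.3, -0.4, 0.0]
width: 0.0468
grip_force: 0.0
```

step_arm --plan '[[0,[0,0,5],[0,0,0]],[0,[0,0,15],[0,0,0]],[0,[0,0,30],[0,0,0]],[0,[0,0,50],[0,0,0]],[0,[0,0,75],[0,0,0]],[0,[0,0,100],[0,0,0]],[0,[0,0,125],[0,0,0]],[0,[0,0,145],[0,0,0]],[0,[0,0,150],[0,0,0]],[0,[0,0,150],[0,0,0]]]'

```text
time_s: 15.4
ee_pos: [0.5666, 0.1359, 0.2096]
ee_rot: [[-0.999, 0.049, 0.003], [0.049, 0.999, 0.001], [-0.003, 0.001, -1.0]]
force: [0.0, 0.3, -0.8]
width: 0.0471
grip_force: 0.0
```

```bash
python3 - <<'E'
from cell import bot,cams
from h import *
s=bot.sense();print(s['ee_pos'],s['width'],s['force'],s['joint_vel'])
c={n:cams.read_camera(n) for n in('side','scene')}
for n in c:
    W=pts(c[n]);m=(abs(W[...,0]-.566)<.05)&(abs(W[...,1]-.136)<.05)&(W[...,2]>.05)&(W[...,2]<.09);p=W[m];print(n,p.mean(0),p.max(0),p[p[:,2]>.066].mean(0))
a=np.hstack([c['side']['image'][125:285,190:350],c['scene']['image'][130:290,160:320]])
cv2.imwrite('pics/f.png',cv2.resize(a,None,fx=2.5,fy=2.5,interpolation=cv2.INTER_CUBIC))
E
```

```text
[0.56663198 0.13594957 0.20958764] 0.04705035339256299 [ 0.00860251  0.2935818  -0.80116311] [ 0.00361653  0.03759531 -0.01137687  0.0378255  -0.00938785 -0.03150365
  0.00579495]
side [0.56587492 0.14201556 0.06286723] [0.58020358 0.15194512 0.07486784] [0.56690577 0.13847005 0.07216537]
scene [0.56291058 0.13209626 0.06342663] [0.57868542 0.14805255 0.07580233] [0.56466286 0.13553367 0.07248624]
```

View pics/f.png

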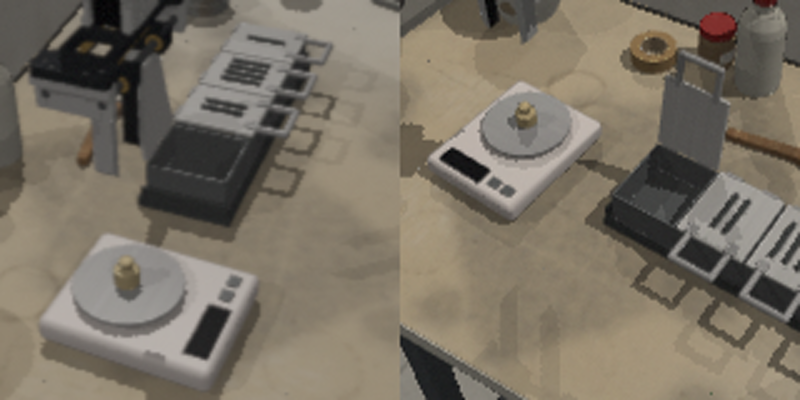

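The weight stands upright at the pan's centre (side (126,274), scene (525,113)). The other lids are shut and the gripper is clear, so I'm handing in.

```bash
python3 -c "
from cell import order
print(order.close_job())"
```

```text
the job is handed in; nothing more can be done
None
```

The three-rib lid is open past upright, its weight stands upright at the centre of the balance pan, the other three lids are shut, and the job was handed in at about 15.5 s with no verdict returned.

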